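# Lock the pinning block into its bench holder

## Task

Turn the quarter-turn latch of the bench holder fully open, put the wooden pinning block pins-up on the holder's board and slide it lengthwise in under the two keeper strips until it is fully home against the end stop. Then turn the latch back to its closed stop so that its gate shuts the block in. Leave the tin, the oil bottle and the padlock where they are.

Things in the scene. Friction and masses are not known exactly. Their poses are not given: they have to be found in the camera images.
- holder: Fixed plywood board 240 x 170 x 12 mm with the block holder on it; origin on its underside (bench height), 112 mm from its near end (-x) and midway across. +x is the direction in which the block slides in, z up. The channel's centre line is at y = -40 mm. Bare apron from x = -112 to +10 mm; end stop's face is at x = +110 mm. All but the latch is under 38 mm high.
- holder_home (a point): Point on the board's top (12 mm above the bench) under the middle of the block when fully home: holder frame (60, -40, 12) mm, same axes. Two steel keeper strips, underside 22.5 mm above the board, reach 3.5 mm in over the block's long edges from holder x = +40 mm on, so that it can only be slid in.
- holder_mouth (a point): Point on the board's top at the middle of the channel's mouth: holder frame (10, -40, 12) mm, same axes. The aluminium guide rails, 22.5 mm high, stand about 68 mm apart here and close in to 50 mm at holder x = +38 mm, then run parallel to the end stop; outer sides of the rails 78 mm apart.
- latch_pivot (a point): Point on the board's top on the latch's upright hinge axis: holder frame (0, 25, 12) mm. The gate is a steel bar 12 mm wide, 83 mm long from the hinge, 3 to 15 mm above the board; the boss on the hinge is 28 mm across, 29 mm tall.
- latch_knob (a point): Top centre of the latch's upright black knob: 18 mm diameter, 40 mm tall, from 38 to 78 mm above the bench, 75 mm from the hinge axis, at the end of a steel handle bar 14 mm wide whose top is 32 mm above the bench.
- latch (a joint): Latch angle in rad, 0 = closed stop, 1.571 = open stop, growing clockwise seen from above; stays where it is left. Closed: the knob handle points to the holder's +y and the gate to -y, across the channel, where it bars the way in, or stands 4 mm behind a block that is fully home. Open: the handle points to the holder's +x and the gate to -x, clear of the channel.
- pin_block: Loose wooden block, 45 x 100 x 20 mm (its own x, y, z), with small brass pins rising to 22 mm from its upper face, about 0.2 kg, lying on the bench right of the holder; origin at the centre of its underside, z up, long axis y. Either end may go in first.
- parts_tin: Bystander: round red tin with a lid, 66 mm across, 36 mm tall; origin at the centre of its underside.
- oil_bottle: Bystander: upright oil bottle with a spout, 45 mm across, 133 mm tall; origin at the centre of its underside.
- padlock: Bystander: padlock lying flat, 78 x 48 x 19 mm; origin at the centre of its underside.
Things that resemble listed ones, but are neither listed nor needed, are in the scene too. Of the things that look like the pin_block, the larger one is meant.

How it is judged:
By the outcome, as a careful person would: the job done as asked, in the order asked, and still so for the second after the job is handed in, with the robot touching nothing.
It also fails if it takes over 72 s, if anything falls off the work surface, if the arm or the gripper's body presses on something with over 40 N, if the wrist force passes 120 N, or if a joint passes its speed limit or range.

## Robot

A 7-joint arm with a two-finger parallel gripper is mounted at the origin on a cart in front of the work surface, level with it; the furniture and walls round the work are solid. World frame = base frame: x ahead of the robot, y to its left, z up, the work surface at z = 0. Lengths are in mm, angles in rad, forces in N, time in s.
With the tool pointing down it reaches from about 400 to 850 mm from the base axis. Payload 10.4 kg.
Tool frame: the origin (TCP) lies at the very end of the fingers, on their centre line; the grasp point (between the pads) lies 19 mm behind it; z points along the fingers, y is the direction in which the jaws open and shut (so a half turn about z gives the same grasp; the last joint's range is limited). The gripper opens to 85 mm and grips with 20 to 120 N. Pads are 22 mm wide; open, the fingers measure 114 mm over their backs; the gripper's body (76 mm by 85 mm) begins 54 mm behind the grasp point. The pads swing forward as they close: fully open they stand 13 mm farther back than shut.
Start: joints at [1.159, 0.332, -0.065, 1.46, 0.022, 1.35, -0.088], TCP at [236.947, -578.366, 231.338] pointing down, gripper open.
Joint ranges: [-2.6, 2.6], [-0.5, 2.12], [-1.47, 1.34], [0.16, 2.42], [-1.27, 4.41], [0.06, 2.06], [-2.6, 2.6]. Speed limits (rad/s): [2.22, 2.22, 2.79, 2.79, 3.14, 3.14, 3.14].

## Interface

Orientations are given as a unit quaternion [x, y, z, w].
In Python, from cell import env, imaging, hand_in gives the robot as it stands.
- The arm moves only by the tool step_arm, never from a script. Its argument "rows" is a list of rows, each a list of 4 numbers: the shift along the tool's x, y, z in mm, then the turn about the tool's z in rad. In form: [[x, y, z, turn], ...]. A call has 1 to 5 rows; each row is the pose to reach, as a shift and turn from the pose commanded when the call began, along the tool's axes at that moment; what a row does not reach only later rows make up. A row lasts 1/10 s, in which the tool goes at most 50 mm and 8.59 degrees, less where a joint would pass 70% of its speed; a pose out of reach is approached as far as the arm can. A call with a gripper value outside its range is refused whole. "gripper" is the finger opening in mm, from 0 to 85.4, set as the call begins (left out, the last holds). The fingers move at their own pace and stop on an object; "grip_force" is the grip in N (left out, the last holds). Time passes only in rows, so rows that repeat a pose let the fingers close. It gives the time, the measured TCP pose, the force and the opening at its end, in the units of the state.
- env.get_obs(): the state, without advancing time (a new reading comes with each control period).
- imaging.get_image(name): name is "scene" or "top"; returns the picture (400x640x3 uint8, red, green, blue); there is no depth.
- imaging.camera_info(name): a dict with "vfov" (degrees; the focal length in pixels is half the picture's height over the tangent of half this angle, whatever the lens; pixels are square), "cx", "cy" (the principal point, pixels), "k1" (the pictures are not rectified: a ray, as slopes to the right and down, at radius r is drawn at 1 + k1 r^2 times it, then the intrinsics apply), "xyz" and "orientation" of the camera in the world. Camera axes: x right, y up, looking along -z (the intrinsics and any distortion apply to the point x, -y, -z); pixel columns grow to the right and rows downward; lengths in mm; the calibration is good to about 2 mm. A picture is of the moment at which its call begins. camera_info takes no time and is no camera call.
- hand_in(): hands the job in, once; it reports no verdict.
The state is a dict: "t": time; "joints": joint angles; "joint_velocities": joint speeds; "joint_torque": joint torques, N m; "position": TCP position; "orientation": TCP orientation; "force": force on the tool from outside, world axes, zero at the start; "moment": the same for the moment, N m; "opening": opening from 0.0 (shut) to 1.0 (fully open).
Only numpy, scipy, OpenCV 4.12 (cv2) and the standard library are available. Lean on these libraries where they do the work, as an engineer would, in place of code of your own. Each camera call takes 0.05 s, during which the arm holds its last target.

## Working session

There is one attempt and no reset: what is moved stays moved. The work goes in short steps, Python scripts to look and compute and a tool call to move; the robot and the scene stay as the last step left them, time stands still between calls to the robot, and variables do not carry over. Pictures are saved under pics/ and viewed, and the job is handed in when it is done.

Besides the shell and the picture viewer there is one more tool, called after "Emit:" as name(argument=value, ...) on one line, values as JSON. step_arm: Moves the arm, as the interface text tells. Its arguments: {"type":"object","properties":{"rows":{"type":"array","items":{"type":"array","items":{"type":"number"}}},"gripper":{"type":"number"},"grip_force":{"type":"number"}},"required":["rows"]}

```bash
mkdir -p pics; ls; python3 - <<'E'
from cell import env, imaging
import cv2
o=env.get_obs(); print({k:(o[k]) for k in ('t','position','orientation','force','opening','joints')})
for n in('scene','top'):
    print(n,imaging.camera_info(n)); cv2.imwrite(f'pics/{n}0.png',cv2.cvtColor(imaging.get_image(n),cv2.COLOR_RGB2BGR))
E
```

```text
pics
{'t': 0.0, 'position': array([ 236.75805246, -578.02180036,  230.49731512]), 'orientation': array([ 9.81167977e-01,  1.93155031e-01, -1.78336126e-04, -7.08722962e-04]), 'force': array([-0.18511363,  0.17014135,  0.33704865]), 'opening': 1.0010391324094918, 'joints': array([ 1.15941359,  0.33292226, -0.06468223,  1.46091432,  0.0216041 ,
        1.34991322, -0.08853372])}
scene {'vfov': 43.647806670427066, 'cx': 318.5370273060007, 'cy': 192.02742848341063, 'k1': 0.03933149962450866, 'xyz': array([-633.31934446,  552.95788054, 1210.65183699]), 'orientation': array([-0.21977763,  0.3443799 ,  0.77030024, -0.48963029])}
top {'vfov': 56.80679111660583, 'cx': 314.814133527323, 'cy': 196.59794853069624, 'k1': -0.005914793307904743, 'xyz': array([ 371.968414  ,   -4.91037032, 1235.9949252 ]), 'orientation': array([ 0.05947047, -0.04851551, -0.69892896,  0.71106105])}
```

View pics/scene0.png

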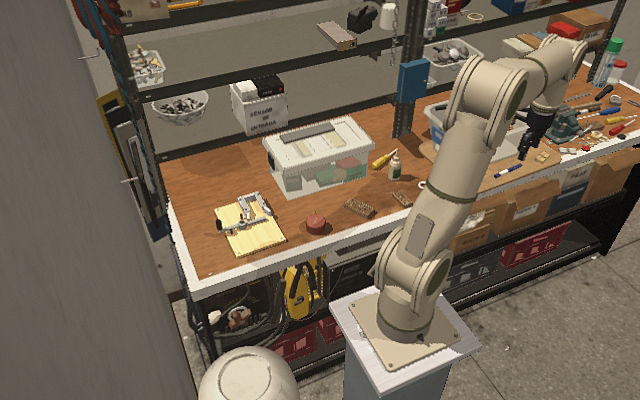

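View pics/top0.png

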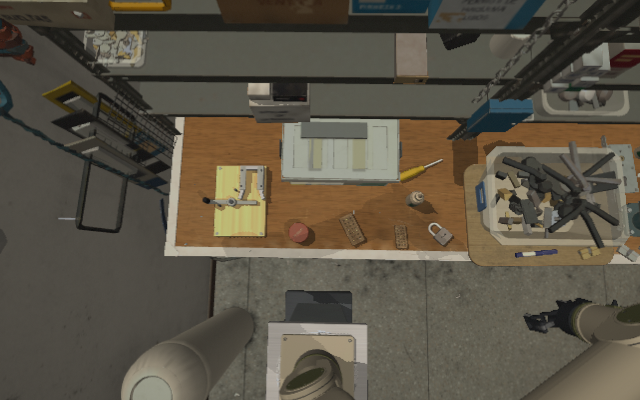

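In the top picture the yellow holder is at (240,200) with its latch knob near (207,200), the tin at (298,232), the bottle at (416,199) and the padlock at (440,233). Two things could be taken for the pin block: one at (352,228) and one at (401,236). The first looks larger, so I'll check it in a close crop.

```bash
python3 - <<'E'
import cv2
t=cv2.imread('pics/top0.png'); s=cv2.imread('pics/scene0.png')
cv2.imwrite('pics/c1.png',cv2.resize(t[155:245,195:275],None,fx=6.5,fy=6.5,interpolation=cv2.INTER_CUBIC))
cv2.imwrite('pics/c2.png',cv2.resize(t[200:260,325:455],None,fx=6,fy=6,interpolation=cv2.INTER_CUBIC))
cv2.imwrite('pics/c3.png',cv2.resize(s[180:260,205:305],None,fx=7,fy=7,interpolation=cv2.INTER_CUBIC))
E
```

```text
(no output)
```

View pics/c1.png

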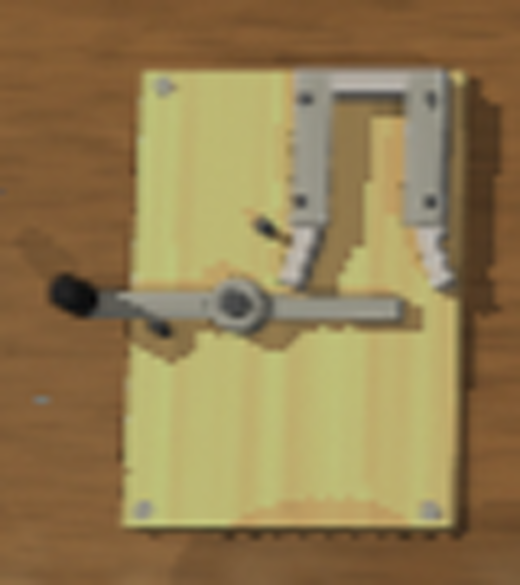

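View pics/c2.png

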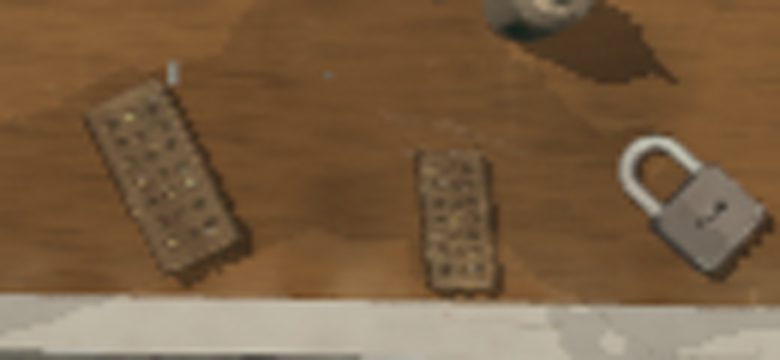

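View pics/c3.png

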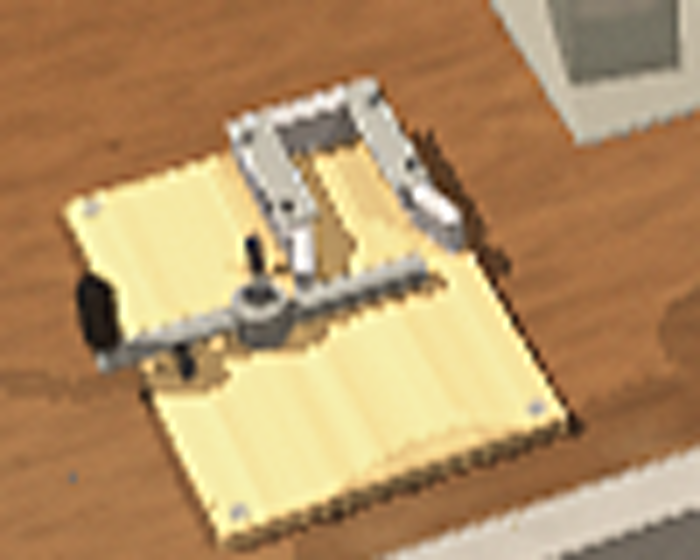

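The crop confirms it: the left block at top (352,228) is clearly the larger, with pins up. The right one at (401,236) is the decoy. The latch is closed, with the gate across the channel. Next I'll localize these.

```bash
cat > h.py <<'E'
import numpy as np, cv2
from scipy.spatial.transform import Rotation as R
from cell import env, imaging
def ray(n,uv):
    i=imaging.camera_info(n); f=200/np.tan(np.radians(i['vfov'])/2)
    K=np.array([[f,0,i['cx']],[0,f,i['cy']],[0,0,1]])
    p=cv2.undistortPoints(np.array(uv,float).reshape(-1,1,2),K,np.array([i['k1'],0,0,0,0])).reshape(-1,2)
    d=np.c_[p[:,0],-p[:,1],-np.ones(len(p))]
    return np.array(i['xyz']),R.from_quat(i['orientation']).apply(d)
def onz(n,uv,z):
    o,d=ray(n,uv); return o+d*((z-o[2])/d[:,2])[:,None]
def proj(n,P):
    i=imaging.camera_info(n); f=200/np.tan(np.radians(i['vfov'])/2)
    c=R.from_quat(i['orientation']).inv().apply(np.atleast_2d(P)-i['xyz'])
    s=np.c_[c[:,0],-c[:,1]]/-c[:,2:]; s=s*(1+i['k1']*(s**2).sum(1))[:,None]
    return s*f+[i['cx'],i['cy']]
def pic(n,name):
    im=cv2.cvtColor(imaging.get_image(n),cv2.COLOR_RGB2BGR); cv2.imwrite(f'pics/{name}.png',im); return im
E
python3 - <<'E'
from h import *
for n in('top','scene'):
    im=cv2.imread(f'pics/{n}0.png')
    h=cv2.cvtColor(im,cv2.COLOR_BGR2HSV)
    m=cv2.inRange(h,(19,60,90),(38,255,255))
    roi=np.zeros_like(m)
    if n=='top': roi[150:250,195:280]=255
    else: roi[185:265,205:300]=255
    m&=roi
    cs=max(cv2.findContours(m,0,2)[0],key=cv2.contourArea)
    pts=np.vstack([c for c in cv2.findContours(m,0,2)[0] if cv2.contourArea(c)>15])
    hu=cv2.convexHull(pts).reshape(-1,2)
    w=onz(n,hu,12)[:,:2].astype(np.float32)
    r=cv2.minAreaRect(w); print(n,r, cv2.boxPoints(r).round(1).tolist())
s=cv2.imread('pics/scene0.png');t=cv2.imread('pics/top0.png')
a=cv2.resize(t[205:255,330:375],None,fx=10,fy=10,interpolation=cv2.INTER_CUBIC)
b=cv2.resize(s[190:225,335:385],None,fx=10,fy=10,interpolation=cv2.INTER_CUBIC)
cv2.imwrite('pics/d1.png',a);cv2.imwrite('pics/d2.png',b)
E
```

```text
top ((543.01220703125, 266.4180908203125), (237.39437866210938, 171.9917755126953), 0.8422579765319824) [[423.1000061035156, 350.70001220703125], [425.6000061035156, 178.6999969482422], [663.0, 182.1999969482422], [660.4000244140625, 354.1000061035156]]
scene ((540.1182250976562, 266.8027648925781), (240.63809204101562, 169.72482299804688), 0.8571515679359436) [[418.5, 349.8999938964844], [421.1000061035156, 180.10000610351562], [661.7000122070312, 183.6999969482422], [659.2000122070312, 353.5]]
```

View pics/d1.png

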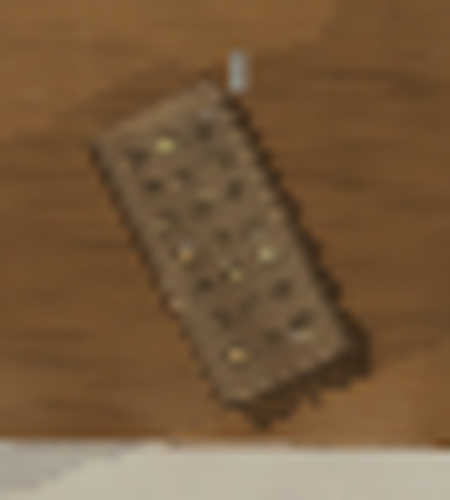

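View pics/d2.png

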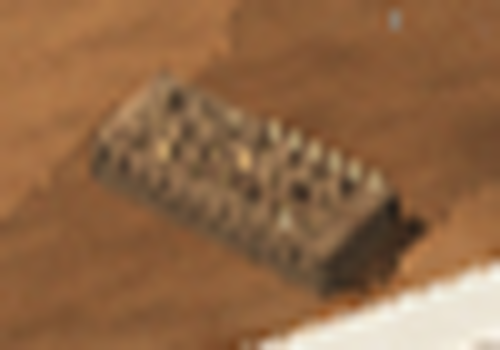

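```bash
python3 - <<'E'
from h import *
A=np.array([[95,140],[213,80],[350,345],[230,402]])
a=onz('top',A/10-.45+[330,205],20)
B=np.array([[97,145],[165,75],[395,200],[325,268]])
b=onz('scene',B/10-.45+[335,190],20)
for w in(a,b):
    w=w[:,:2]; print(w.round(1).tolist(),w.mean(0).round(1)); 
    print([round(float(np.linalg.norm(w[i]-w[(i+1)%4])),1) for i in range(4)])
    for i,j in((1,2),(0,3)): print(np.degrees(np.arctan2(*(w[i]-w[j])[::-1])).round(1))
# holder points
th=0.0148;c=np.array([533.5,266.5]);
M=np.array([[np.cos(th),-np.sin(th)],[np.sin(th),np.cos(th)]])
for k,p,z in(('knob',(0,100),78),('piv',(0,25),41),('mouth',(10,-40),12),('endL',(110,-15),22),('home',(60,-40),12),('gateTip',(0,-58),27)):
    w=c+M@np.array(p); print(k,w.round(1),proj('top',[*w,z]).round(1),proj('scene',[*w,z]).round(1))
print('knob top obs',onz('top',[[195+63/6.5,155+290/6.5]],78), onz('scene',[[205+93/7,180+285/7]],78))
print('tin',onz('top',[[298.5,232]],36))
E
```

```text
[[487.3, -65.5], [507.8, -104.2], [421.6, -149.2], [402.5, -110.1]] [ 454.8 -107.2]
[43.8, 97.2, 43.5, 95.9]
27.5
27.8
[[479.5, -65.0], [501.5, -103.4], [411.3, -145.1], [392.4, -107.0]] [ 446.2 -105.1]
[44.2, 99.3, 42.5, 96.7]
24.8
25.7
knob [532.  366.5] [[204.1 200.5]] [[217.4 219.9]]
piv [533.1 291.5] [[230.4 202.1]] [[240.9 220.8]]
mouth [544.1 226.7] [[251.9 200.4]] [[259.1 219. ]]
endL [643.7 253.1] [[244.8 170.6]] [[241.9 201. ]]
home [594.1 227.4] [[252.3 185.7]] [[253.9 209.8]]
gateTip [534.4 208.5] [[256.4 202.8]] [[264.8 216.1]]
knob top obs [[534.88200337 364.68223432  78.        ]] [[527.31591831 365.01566657  78.        ]]
tin [[439.88487129  66.13573632  36.        ]]
```

```bash
cat >> h.py <<'E'
def go(P,yawdeg=None):
    """tool-axes shift to reach world P; yaw = heading of tool y (deg, ccw)"""
    o=env.get_obs(); r=R.from_quat(o['orientation']); d=r.inv().apply(np.array(P,float)-o['position'])
    y=r.apply([0,1,0]); cur=np.degrees(np.arctan2(y[1],y[0])); 
    tilt=np.degrees(np.arccos(-r.apply([0,0,1])[2]))
    print('t',round(float(o['t']),2),'pos',o['position'].round(1),'yaw',cur.round(1),'tilt',tilt.round(2),'F',o['force'].round(1),'op',round(float(o['opening'])*85.4,1),'J',o['joints'].round(2))
    turn=0 if yawdeg is None else -np.radians((yawdeg-cur+180)%360-180)
    print('  shift',d.round(1),'len',np.linalg.norm(d).round(1),'turn',round(float(turn),3))
E
python3 - <<'E'
from h import *
go([480,-150,220],-40); go([490,150,210],0); go([532.5,366,130],0)
E
```

```text
t 0.1 pos [ 236.8 -578.1  230.6] yaw -67.7 tilt 0.07 F [ 0.1  0.6 -0.2] op 85.6 J [ 1.16  0.33 -0.06  1.46  0.02  1.35 -0.09]
  shift [ 387.3 -303.9   10.9] len 492.5 turn -0.484
t 0.1 pos [ 236.8 -578.1  230.6] yaw -67.7 tilt 0.07 F [ 0.1  0.6 -0.2] op 85.6 J [ 1.16  0.33 -0.06  1.46  0.02  1.35 -0.09]
  shift [ 510.3 -577.7   21.3] len 771.1 turn -1.182
t 0.1 pos [ 236.8 -578.1  230.6] yaw -67.7 tilt 0.07 F [ 0.1  0.6 -0.2] op 85.6 J [ 1.16  0.33 -0.06  1.46  0.02  1.35 -0.09]
  shift [ 631.5 -761.4  101.5] len 994.4 turn -1.182
```

Emit:
step_arm(rows=[[39,-30,1,0],[78,-61,2,0],[116,-91,3,0],[155,-122,4,0],[194,-152,5,0]], gripper=30)

```text
t: 0.6
position: [359.3, -362.2, 226.1]
orientation: [0.981, 0.193, -0.0, 0.0]
force: [0.5, 0.3, 0.5]
opening: 0.351
```

Emit:
step_arm(rows=[[39,-30,1,0],[78,-61,2,0],[116,-91,3,0],[155,-122,4,0],[194,-152,5,0]])

```text
t: 1.1
position: [481.2, -148.1, 221.2]
orientation: [0.981, 0.193, -0.0, 0.0]
force: [0.3, 0.1, -0.5]
opening: 0.352
```

```bash
python3 - <<'E'
from h import *
go([490,110,200],0); go([532.5,366,130],0)
E
```

```text
t 1.1 pos [ 481.2 -148.1  221.2] yaw -67.7 tilt 0.02 F [ 0.3  0.1 -0.5] op 30.1 J [ 0.64  0.1  -0.46  1.77  0.05  1.28 -1.01]
  shift [ 106.  -235.5   21.2] len 259.1 turn -1.182
t 1.1 pos [ 481.2 -148.1  221.2] yaw -67.7 tilt 0.02 F [ 0.3  0.1 -0.5] op 30.1 J [ 0.64  0.1  -0.46  1.77  0.05  1.28 -1.01]
  shift [ 242.3 -456.3   91.1] len 524.6 turn -1.182
```

Emit:
step_arm(rows=[[20,-44,4,-0.12],[39,-89,8,-0.24],[59,-133,12,-0.36],[78,-177,16,-0.48],[98,-218,20,-0.6]])

```text
t: 1.6
position: [488.2, 90.9, 201.2]
orientation: [0.879, 0.477, -0.0, 0.0]
force: [1.1, 0.2, 0.4]
opening: 0.351
```

```bash
python3 - <<'E'
from h import *
go([532.5,366,130],0)
E
```

```text
t 1.6 pos [488.2  90.9 201.2] yaw -33.0 tilt 0.03 F [1.1 0.2 0.4] op 30.0 J [ 0.38  0.12 -0.7   1.8   0.08  1.24 -0.92]
  shift [ 254.7 -112.9   71.1] len 287.5 turn -0.577
```

Emit:
step_arm(rows=[[42,-19,12,-0.12],[84,-38,24,-0.24],[126,-57,36,-0.36],[168,-75,48,-0.48],[210,-93,58,-0.577]])

```text
t: 2.1
position: [526.6, 316.8, 142.1]
orientation: [0.707, 0.707, -0.0, -0.0]
force: [1.2, -0.9, -0.2]
opening: 0.354
```

```bash
python3 - <<'E'
from h import *
go([532.5,366,130],0)
t=pic('top','t1'); s=pic('scene','s1')
a=cv2.resize(t[150:250,180:290],None,fx=5,fy=5,interpolation=cv2.INTER_CUBIC)
b=cv2.resize(s[150:260,190:300],None,fx=5,fy=5,interpolation=cv2.INTER_CUBIC)
cv2.imwrite('pics/e1.png',a);cv2.imwrite('pics/e2.png',b)
E
```

```text
t 2.1 pos [526.6 316.8 142.1] yaw -0.1 tilt 0.05 F [ 1.2 -0.9 -0.2] op 30.3 J [ 0.    0.5  -0.82  1.57  0.38  1.24 -0.88]
  shift [49.2  5.9 12.1] len 51.0 turn -0.001
```

View pics/e1.png

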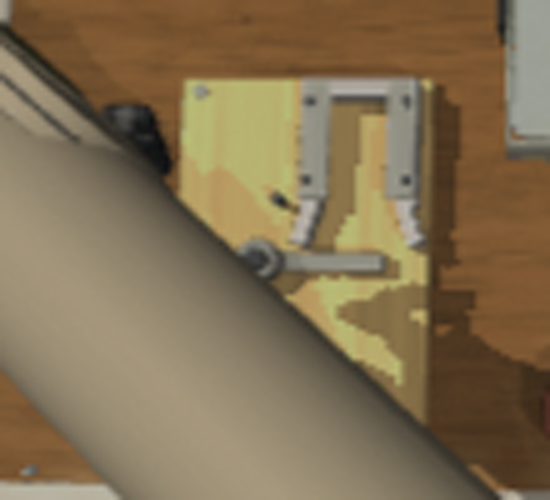

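View pics/e2.png

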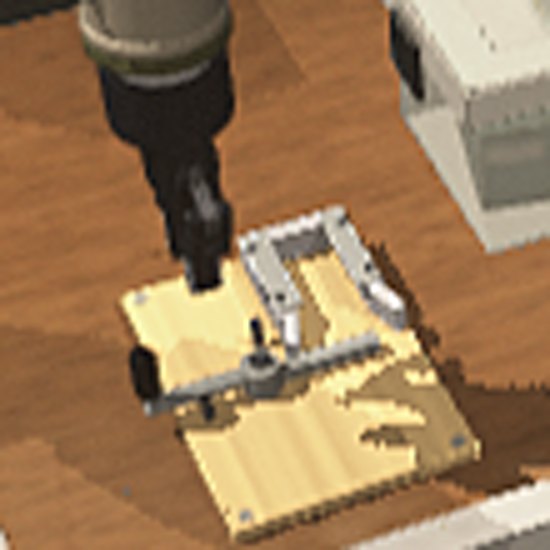

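```bash
python3 - <<'E'
from h import *
print(proj('scene',[526.6,316.8,142]),proj('scene',[526.6,316.8,152]))
E
```

```text
[[230.5268229  201.79884199]] [[230.14715805 199.45556217]]
```

Emit:
step_arm(rows=[[25,3,0,0],[49,5,0,0],[49,5,30,0],[49,5,60,0],[49,5,60,0]], gripper=44)

```text
t: 2.7
position: [530.0, 362.1, 79.1]
orientation: [0.709, 0.705, -0.003, -0.0]
force: [-1.0, -0.8, -0.7]
opening: 0.518
```

```bash
python3 - <<'E'
from h import *
go([532.5,366,46],0)
s=pic('scene','s2')
b=cv2.resize(s[170:250,190:290],None,fx=7,fy=7,interpolation=cv2.INTER_CUBIC)
cv2.imwrite('pics/f2.png',b)
E
```

```text
t 2.7 pos [530.  362.1  79.1] yaw -0.3 tilt 0.4 F [-1.  -0.8 -0.7] op 44.2 J [-0.11  0.62 -0.77  1.54  0.46  1.18 -0.98]
  shift [ 4.   2.6 33. ] len 33.4 turn -0.005
```

View pics/f2.png

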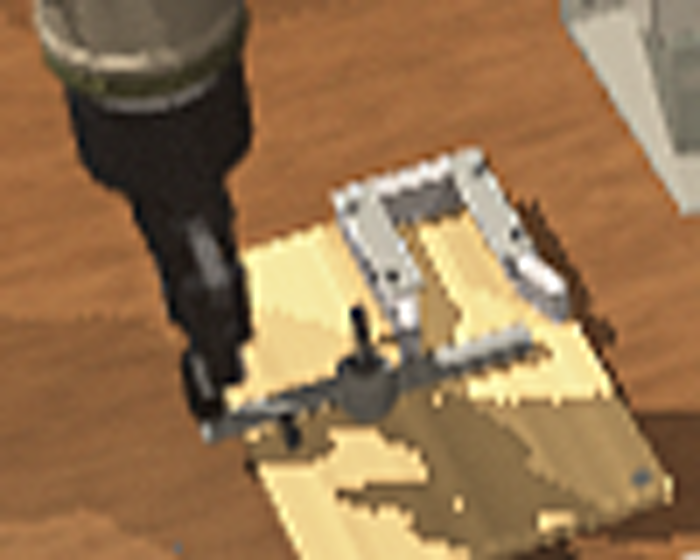

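```bash
python3 - <<'E'
from h import *
for P in([502,351,82],[502,373,82],[508,351,82],[508,373,82],[552,362,82],[532,366,78],[532,366,38],[523,366,78],[523,366,38]): print(P,((proj('scene',P)-[190,170])*7).round(0))
t=pic('top','t2')
cv2.imwrite('pics/f1.png',cv2.resize(t[155:245,175:285],None,fx=6,fy=6,interpolation=cv2.INTER_CUBIC))
E
```

```text
[502, 351, 82] [[243. 375.]]
[502, 373, 82] [[196. 390.]]
[508, 351, 82] [[239. 367.]]
[508, 373, 82] [[192. 382.]]
[552, 362, 82] [[188. 312.]]
[532, 366, 78] [[193. 349.]]
[532, 366, 38] [[205. 410.]]
[523, 366, 78] [[199. 362.]]
[523, 366, 38] [[210. 423.]]
```

View pics/f1.png

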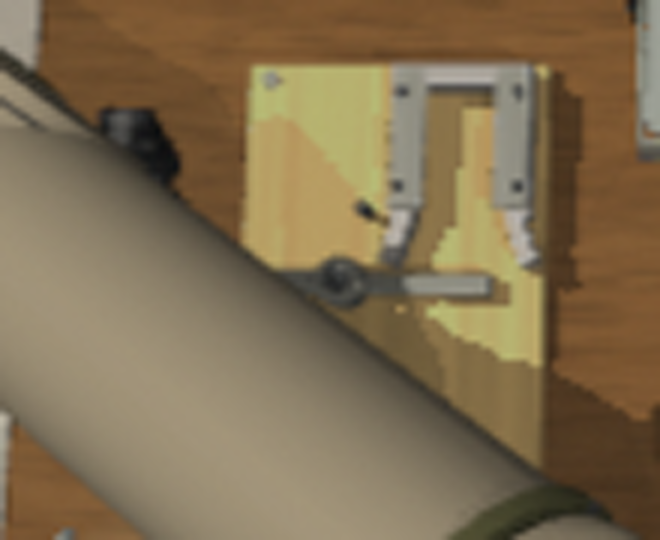

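Emit:
step_arm(rows=[[3,2,0,0],[4,2,10,0],[4,2,20,0],[4,2,32,0],[4,2,32,0]])

```text
t: 3.3
position: [532.8, 367.4, 48.9]
orientation: [0.709, 0.705, -0.002, -0.0]
force: [0.5, -0.1, -0.5]
opening: 0.515
```

Emit:
step_arm(rows=[[0,0,0,0],[0,0,0,0],[0,0,0,0],[0,0,0,0]], gripper=22, grip_force=20)

```text
t: 3.7
position: [534.0, 368.6, 51.7]
orientation: [0.709, 0.705, 0.0, 0.0]
force: [0.5, -0.2, -0.2]
opening: 0.258
```

```bash
python3 - <<'E'
from h import *
go([532.5,366,46],0)
s=pic('scene','s3')
b=cv2.resize(s[170:250,190:290],None,fx=7,fy=7,interpolation=cv2.INTER_CUBIC)
cv2.imwrite('pics/g2.png',b)
E
```

```text
t 3.7 pos [534.  368.6  51.7] yaw -0.3 tilt 0.04 F [ 0.5 -0.2 -0.2] op 22.0 J [-0.13  0.66 -0.76  1.55  0.48  1.13 -0.99]
  shift [-2.6 -1.5  5.7] len 6.4 turn -0.005
```

View pics/g2.png

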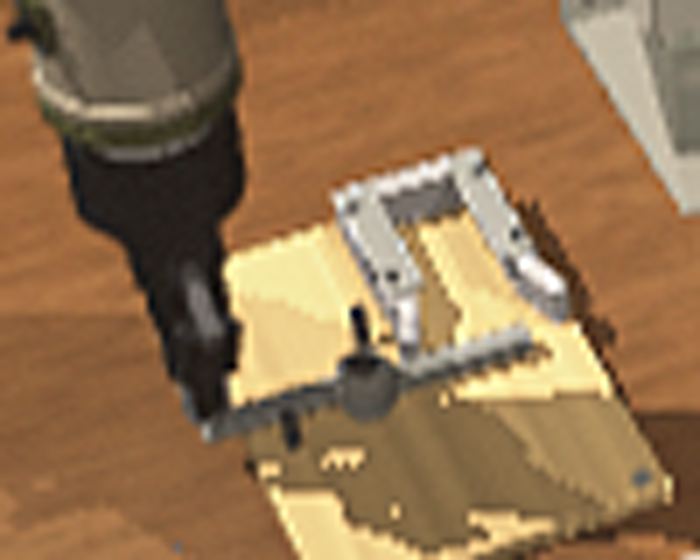

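Emit:
step_arm(rows=[[-2,0,6,0],[-2.6,9.7,6,0.13],[-4.5,19.3,6,0.26],[-7.7,28.5,6,0.39],[-11.9,37.3,6,0.52]])

```text
t: 4.25
position: [570.7, 356.6, 44.7]
orientation: [0.868, 0.497, -0.0, -0.0]
force: [-1.6, 0.9, -0.4]
opening: 0.26
```

```bash
python3 - <<'E'
from h import *
go([570,356,46],0)
s=pic('scene','s4')
b=cv2.resize(s[170:250,190:290],None,fx=7,fy=7,interpolation=cv2.INTER_CUBIC)
cv2.imwrite('pics/g3.png',b)
E
```

```text
t 4.25 pos [570.7 356.6  44.7] yaw -30.3 tilt 0.06 F [-1.6  0.9 -0.4] op 22.2 J [-0.18  0.68 -0.64  1.48  0.42  1.12 -1.42]
  shift [-0.9 -0.3 -1.3] len 1.7 turn -0.53
```

View pics/g3.png

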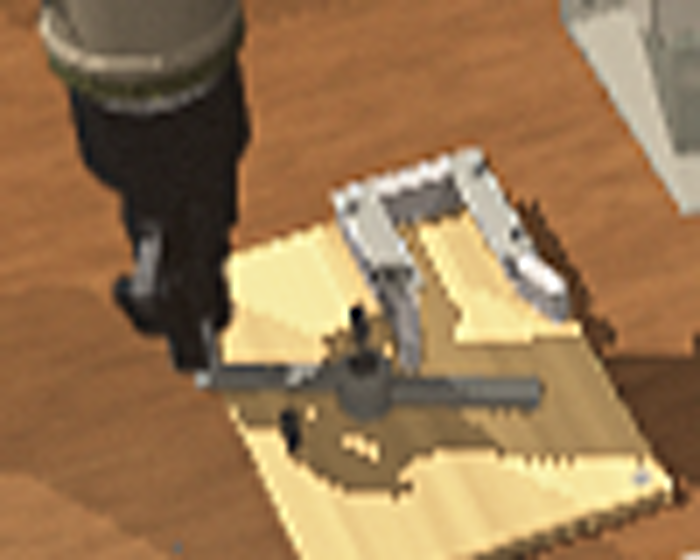

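Emit:
step_arm(rows=[[-0.6,9.7,0,0.13],[-2.5,19.3,0,0.26],[-5.7,28.5,0,0.39],[-9.9,37.3,0,0.52],[-15.3,45.4,0,0.65]])

```text
t: 4.8
position: [602.5, 320.6, 44.9]
orientation: [0.981, 0.196, 0.0, -0.0]
force: [0.1, 2.1, -1.9]
opening: 0.257
```

Emit:
step_arm(rows=[[-0.6,9.7,0,0.13],[-2.5,19.3,0,0.26],[-4.2,24.6,0,0.34],[-5.7,28.5,0,0.39],[-5.7,28.5,0,0.39]])

```text
t: 5.3
position: [608.4, 291.2, 45.0]
orientation: [1.0, 0.003, 0.0, 0.0]
force: [0.5, 0.4, -0.8]
opening: 0.258
```

```bash
python3 - <<'E'
from h import *
go([608,290,46],-90)
s=pic('scene','s5')
b=cv2.resize(s[170:250,190:290],None,fx=7,fy=7,interpolation=cv2.INTER_CUBIC)
cv2.imwrite('pics/g4.png',b)
E
```

```text
t 5.3 pos [608.4 291.2  45. ] yaw -89.6 tilt 0.04 F [ 0.5  0.4 -0.8] op 22.0 J [-0.21  0.63 -0.42  1.49  0.28  1.09 -2.26]
  shift [-0.4  1.2 -1. ] len 1.6 turn 0.007
```

View pics/g4.png

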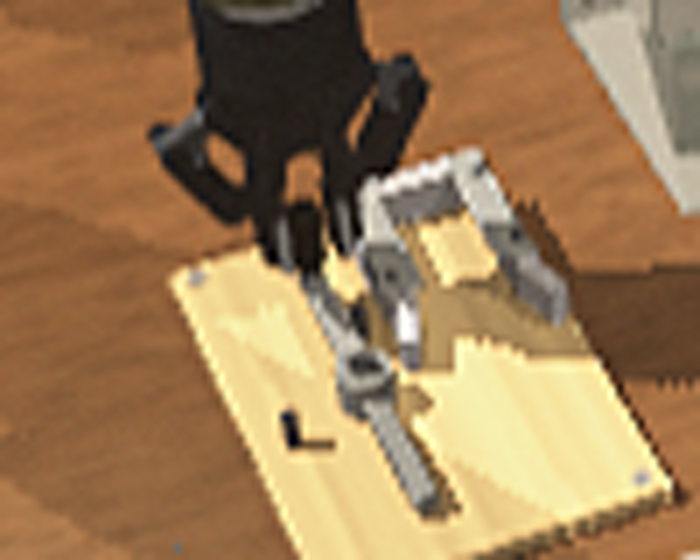

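Emit:
step_arm(rows=[[0,1.5,0,0],[0,3,0,0],[0,4,0,0],[0,4,0,0]])

```text
t: 5.75
position: [608.1, 290.0, 45.3]
orientation: [1.0, 0.004, 0.0, -0.001]
force: [1.1, 7.9, -4.2]
opening: 0.259
```

Emit:
step_arm(rows=[[0,-2,0,0],[0,-3,-25,0],[0,-3,-60,0],[0,-3,-110,0],[0,-3,-150,0]])

```text
t: 6.25
position: [608.5, 290.7, 197.9]
orientation: [1.0, 0.003, 0.001, 0.0]
force: [1.0, 0.6, 0.4]
opening: 0.262
```

```bash
python3 - <<'E'
from h import *
go([430,-118,120],-63.5)
E
```

```text
t 6.25 pos [608.5 290.7 197.9] yaw -89.6 tilt 0.06 F [1.  0.6 0.4] op 22.4 J [-0.2   0.5  -0.45  1.34  0.22  1.35 -2.21]
  shift [-181.2  407.5   77.7] len 452.7 turn -0.456
```

Emit:
step_arm(rows=[[-18,41,0,0],[-36,81,0,0],[-54,122,0,0],[-72,163,0,0],[-90,203,0,0]], gripper=85)

```text
t: 6.75
position: [518.6, 85.3, 195.3]
orientation: [1.0, 0.003, 0.0, 0.0]
force: [1.0, -1.1, 0.5]
opening: 1.0
```

Emit:
step_arm(rows=[[-18,41,4,-0.1],[-36,81,8,-0.2],[-54,122,12,-0.3],[-72,163,16,-0.4],[-91,204,20,-0.456]])

```text
t: 7.25
position: [428.7, -118.9, 175.5]
orientation: [0.973, 0.231, 0.0, 0.0]
force: [-0.0, 0.1, -0.6]
opening: 0.993
```

```bash
python3 - <<'E'
from h import *
t=pic('top','t6'); s=pic('scene','s6')
go([430,-118,60],-63.5)
a=cv2.resize(t[170:260,300:420],None,fx=5,fy=5,interpolation=cv2.INTER_CUBIC)
b=cv2.resize(s[160:240,310:410],None,fx=5,fy=5,interpolation=cv2.INTER_CUBIC)
cv2.imwrite('pics/i1.png',a); cv2.imwrite('pics/i2.png',b)
E
```

```text
t 7.35 pos [ 426.8 -122.8  174.9] yaw -63.8 tilt 0.14 F [-0.5  1.   0.2] op 85.2 J [ 0.43 -0.01 -0.25  1.98 -0.    1.18 -0.94]
  shift [  5.3  -3.  114.9] len 115.0 turn -0.006
```

View pics/i1.png

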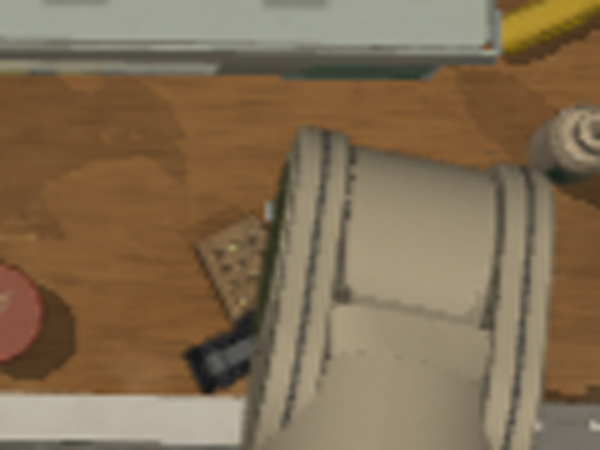

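View pics/i2.png

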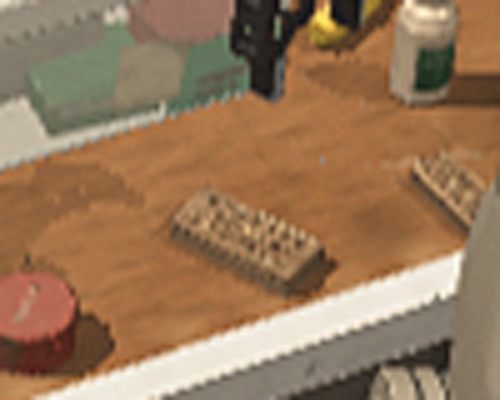

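Emit:
step_arm(rows=[[5,-3,40,0],[5,-3,80,0],[5,-3,120,0],[5,-3,130,0],[5,-3,130,0]])

```text
t: 7.85
position: [432.1, -112.0, 44.7]
orientation: [0.973, 0.229, -0.001, -0.001]
force: [0.7, -0.3, 0.5]
opening: 0.995
```

```bash
python3 - <<'E'
from h import *
s=pic('scene','s7')
go([430,-118,3],-63.5)
b=cv2.resize(s[170:240,320:400],None,fx=8,fy=8,interpolation=cv2.INTER_CUBIC)
cv2.imwrite('pics/j2.png',b)
E
```

```text
t 7.9 pos [ 433.3 -112.2   46.1] yaw -63.5 tilt 0.0 F [ 0.9 -0.5 -0.6] op 85.1 J [ 0.4   0.17 -0.27  2.1   0.06  0.88 -1.  ]
  shift [-5.5  3.7 43.1] len 43.6 turn -0.0
```

View pics/j2.png

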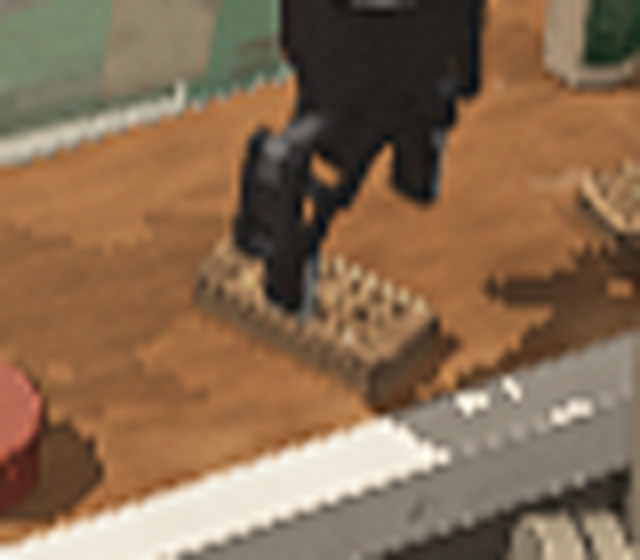

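Emit:
step_arm(rows=[[-3,2,10,0],[-5,4,20,0],[-5,4,30,0],[-5,4,38,0],[-5,4,42,0]])

```text
t: 8.4
position: [429.8, -117.9, 2.4]
orientation: [0.973, 0.229, -0.0, -0.0]
force: [-0.2, 0.2, 0.8]
opening: 0.997
```

```bash
python3 - <<'E'
from h import *
s=pic('scene','s8')
go([430,-118,3],-63.5)
b=cv2.resize(s[170:240,320:400],None,fx=8,fy=8,interpolation=cv2.INTER_CUBIC)
cv2.imwrite('pics/k2.png',b)
E
```

```text
t 8.45 pos [ 429.6 -117.9    2.2] yaw -63.5 tilt 0.08 F [-0.9 -0.1 -0.5] op 85.3 J [ 0.4   0.24 -0.25  2.13  0.08  0.78 -1.01]
  shift [ 0.3  0.3 -0.8] len 0.9 turn -0.001
```

View pics/k2.png

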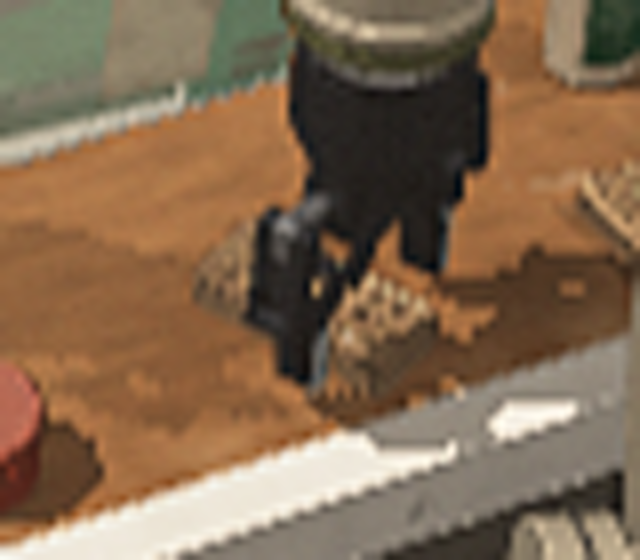

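Emit:
step_arm(rows=[[0,0,0,0],[0,0,0,0],[0,0,0,0],[0,0,0,0],[0,0,0,0]], gripper=35, grip_force=40)

```text
t: 8.95
position: [430.6, -118.2, 3.8]
orientation: [0.973, 0.229, 0.0, 0.0]
force: [-2.3, 0.0, 5.8]
opening: 0.518
```

Emit:
step_arm(rows=[[0,0,0,0],[0,0,-15,0],[0,0,-40,0],[0,0,-65,0],[0,0,-65,0]])

```text
t: 9.45
position: [432.1, -118.5, 71.0]
orientation: [0.973, 0.229, 0.002, 0.001]
force: [0.4, -0.8, -2.1]
opening: 0.518
```

```bash
python3 - <<'E'
from h import *
s=pic('scene','s9');t=pic('top','t9')
go([430,-118,3],-63.5)
cv2.imwrite('pics/l2.png',cv2.resize(s[170:240,320:400],None,fx=8,fy=8,interpolation=cv2.INTER_CUBIC))
E
```

```text
t 9.55 pos [ 430.2 -118.2   68.2] yaw -63.5 tilt 0.04 F [-0.7  0.4 -2.8] op 44.0 J [ 0.42  0.13 -0.26  2.09  0.04  0.93 -0.98]
  shift [-0.1 -0.3 65.2] len 65.2 turn -0.001
```

View pics/l2.png

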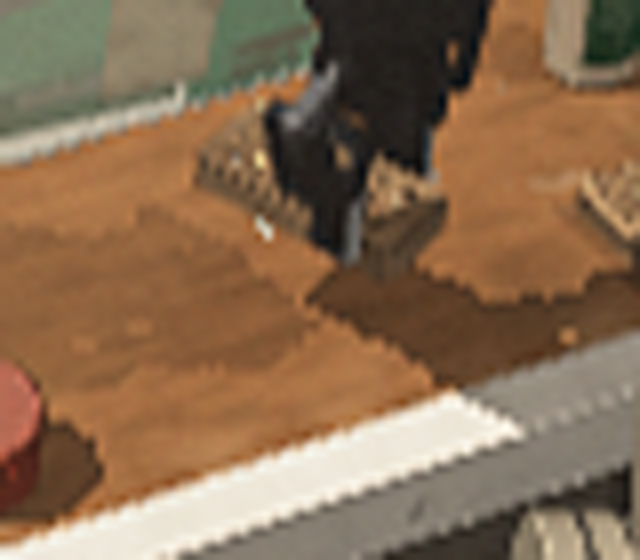

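```bash
python3 - <<'E'
from h import *
go([470,225,90],-89.15)
E
```

```text
t 9.55 pos [ 430.2 -118.2   68.2] yaw -63.5 tilt 0.04 F [-0.7  0.4 -2.8] op 44.0 J [ 0.42  0.13 -0.26  2.09  0.04  0.93 -0.98]
  shift [ 188.6 -289.5  -21.9] len 346.2 turn 0.447
```

Emit:
step_arm(rows=[[14,-22,-10,0],[36,-55,-20,0],[58,-90,-30,0],[80,-125,-32,0],[100,-155,-32,0]])

```text
t: 10.05
position: [450.0, 67.2, 99.5]
orientation: [0.973, 0.229, -0.0, -0.0]
force: [0.9, -0.5, -2.1]
opening: 0.513
```

Emit:
step_arm(rows=[[20,-30,0,0.1],[42,-64,0,0.2],[62,-96,0,0.3],[80,-122,0,0.4],[88,-134,0,0.447]])

```text
t: 10.55
position: [468.5, 227.5, 98.7]
orientation: [1.0, 0.007, -0.001, -0.0]
force: [0.2, -0.9, -2.2]
opening: 0.511
```

Emit:
step_arm(rows=[[0,0,0,0],[0,0,0,0]])

```text
t: 10.75
position: [469.0, 223.7, 98.9]
orientation: [1.0, 0.008, -0.001, 0.001]
force: [0.7, -1.2, -1.8]
opening: 0.515
```

```bash
python3 - <<'E'
from h import *
s=pic('scene','s10');t=pic('top','t10')
go([470,225,35],-89.15)
cv2.imwrite('pics/m2.png',cv2.resize(s[160:260,190:300],None,fx=6,fy=6,interpolation=cv2.INTER_CUBIC))
cv2.imwrite('pics/m1.png',cv2.resize(t[150:250,190:300],None,fx=6,fy=6,interpolation=cv2.INTER_CUBIC))
E
```

```text
t 10.85 pos [469.5 222.9  99.5] yaw -89.2 tilt 0.09 F [ 0.9  0.5 -1.7] op 43.8 J [-0.09  0.26 -0.5   1.87  0.15  1.05 -2.2 ]
  shift [ 0.6 -2.2 64.5] len 64.5 turn -0.0
```

View pics/m2.png

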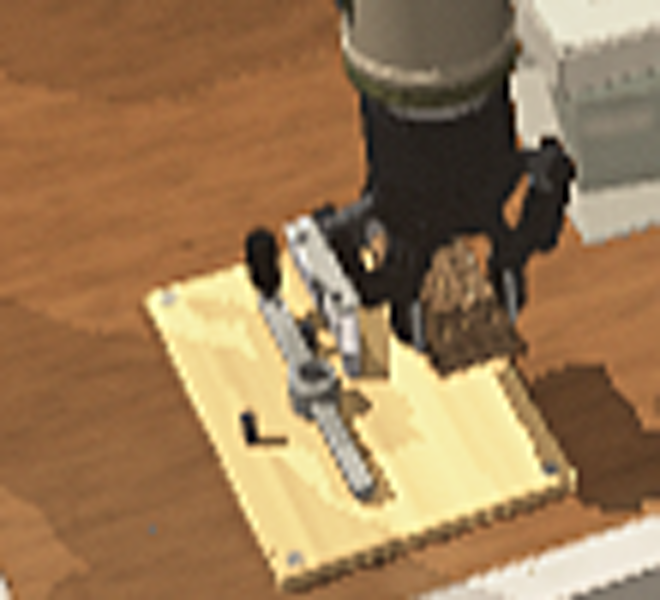

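View pics/m1.png

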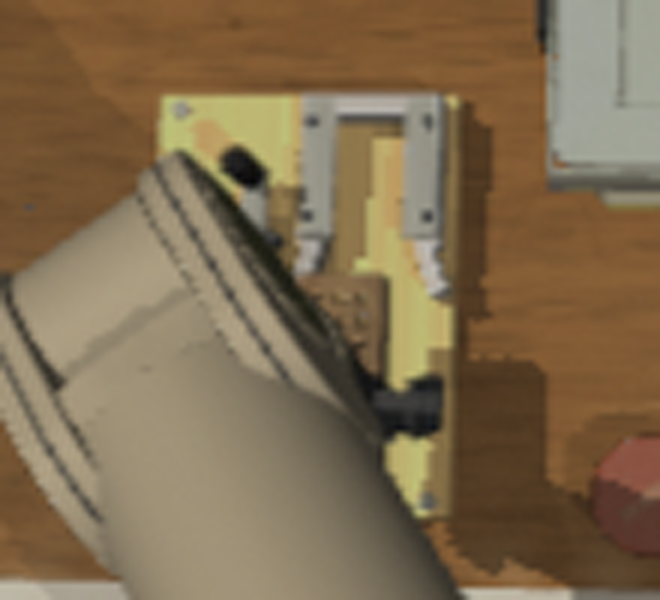

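```bash
python3 - <<'E'
from h import *
print(onz('top',[[190+344/6,150+277/6],[190+385/6,150+280/6]],116).round(1))
E
```

```text
[[542.4 221.5 116. ]
 [541.2 200.4 116. ]]
```

Emit:
step_arm(rows=[[0,-2,20,0],[0.5,-2.2,45,0],[0.5,-2.2,65,0],[0.5,-2.2,76,0],[0.5,-2.2,79,0]])

```text
t: 11.35
position: [469.7, 225.4, 20.2]
orientation: [1.0, 0.007, -0.001, 0.001]
force: [-0.2, 0.3, -1.8]
opening: 0.514
```

Emit:
step_arm(rows=[[0,0,1,0],[0,0,2,0],[0,0,3,0],[0,0,3,0]])

```text
t: 11.75
position: [470.5, 226.7, 18.7]
orientation: [1.0, 0.007, 0.0, -0.0]
force: [-0.2, 0.2, -1.8]
opening: 0.513
```

```bash
python3 - <<'E'
from h import *
s=pic('scene','s11');t=pic('top','t11')
go([470,225,15],-89.15)
cv2.imwrite('pics/n2.png',cv2.resize(s[160:260,190:300],None,fx=6,fy=6,interpolation=cv2.INTER_CUBIC))
cv2.imwrite('pics/n1.png',cv2.resize(t[150:250,190:300],None,fx=6,fy=6,interpolation=cv2.INTER_CUBIC))
E
```

```text
t 11.85 pos [470.4 226.7  18.6] yaw -89.2 tilt 0.03 F [-0.1  0.1 -0.6] op 43.8 J [-0.12  0.38 -0.48  1.92  0.22  0.89 -2.27]
  shift [-0.4  1.7  3.6] len 4.0 turn -0.0
```

View pics/n2.png

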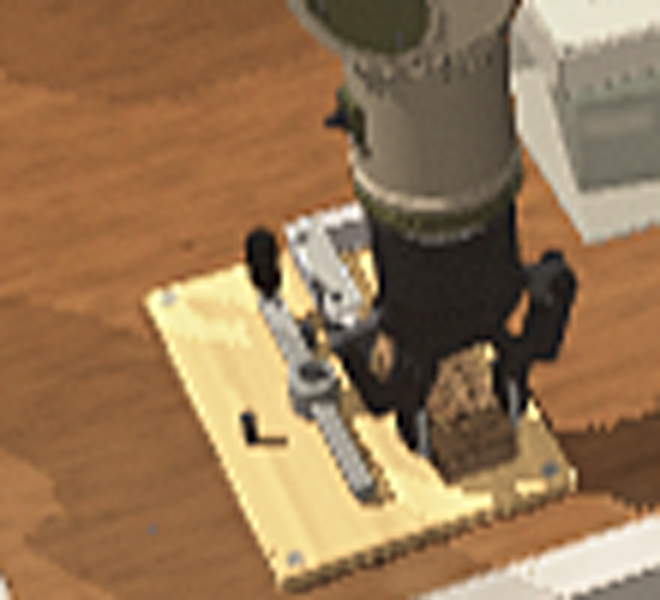

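View pics/n1.png

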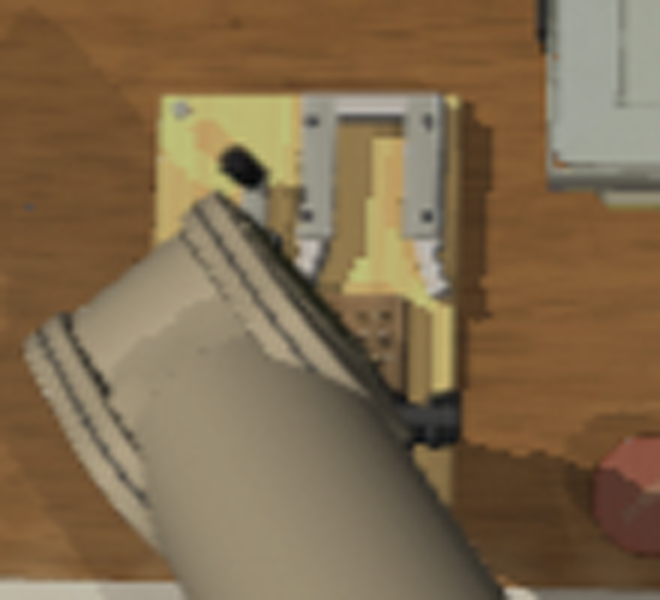

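Emit:
step_arm(rows=[[0,1.5,1,0],[0,1.5,2,0],[0,1.5,3,0],[0,1.5,4,0],[0,1.5,4,0]])

```text
t: 12.35
position: [470.3, 224.9, 15.8]
orientation: [1.0, 0.007, 0.0, 0.001]
force: [-9.3, -5.4, 22.3]
opening: 0.517
```

Emit:
step_arm(rows=[[0,0,-0.7,0],[0,0,-0.7,0],[0,0,-0.7,0]], gripper=52)

```text
t: 12.65
position: [470.3, 225.1, 14.9]
orientation: [1.0, 0.007, 0.0, -0.0]
force: [0.7, -0.4, 0.1]
opening: 0.613
```

Emit:
step_arm(rows=[[0,0,0,0],[0,0,0,0],[0,0,0,0]], gripper=35, grip_force=20)

```text
t: 12.95
position: [470.3, 225.1, 14.9]
orientation: [1.0, 0.007, 0.0, 0.0]
force: [0.7, -1.0, -0.1]
opening: 0.522
```

Emit:
step_arm(rows=[[4,0,0,0],[9,0,0,0],[15,0,0,0],[20,0,0,0],[20,0,0,0]])

```text
t: 13.45
position: [491.4, 225.2, 15.0]
orientation: [1.0, 0.007, 0.0, -0.0]
force: [1.0, 0.5, 0.5]
opening: 0.525
```

```bash
python3 - <<'E'
from h import *
s=pic('scene','s12');t=pic('top','t12')
go([529.5,225.9,15],-89.15)
cv2.imwrite('pics/o1.png',cv2.resize(t[150:250,190:300],None,fx=6,fy=6,interpolation=cv2.INTER_CUBIC))
E
```

```text
t 13.55 pos [490.8 225.3  15. ] yaw -89.2 tilt 0.04 F [1.9 0.2 0.1] op 44.6 J [-0.12  0.42 -0.46  1.88  0.24  0.9  -2.25]
  shift [38.7 -0.1  0. ] len 38.7 turn -0.0
```

View pics/o1.png

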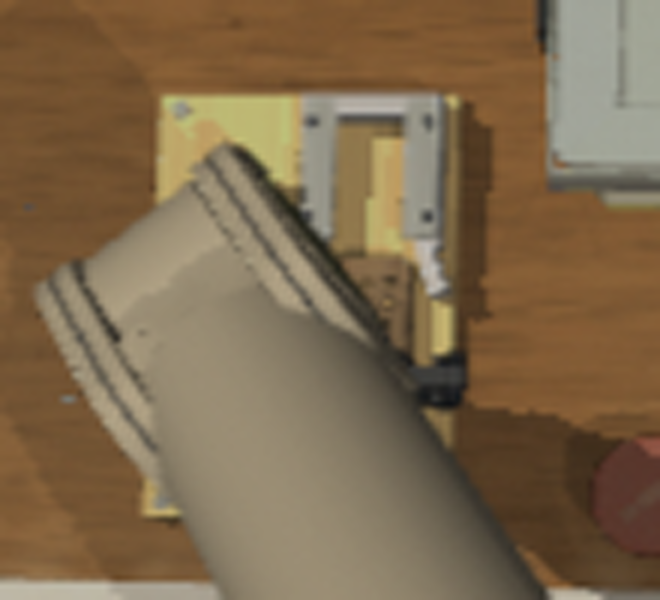

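```bash
python3 - <<'E'
from h import *
im=cv2.imread('pics/t12.png')
cv2.imwrite('pics/p1.png',cv2.resize(im[160:210,235:275],None,fx=14,fy=12,interpolation=cv2.INTER_CUBIC))
g=lambda u,v,z: onz('top',[[190+u/6-.42,150+v/6-.42]],z).round(1)
print('keepR',g(403,200,37),'keepL',g(332,200,37),'blkR',g(415,262,32),'endface',g(365,112,34), 'outerR', g(445,150,34),'outerL',g(302,150,34))
print('front',g(380,256,32))
c=np.array([534.5,266]);th=.0148
M=np.array([[np.cos(th),-np.sin(th)],[np.sin(th),np.cos(th)]])
for p in((60,-21),(60,-59),(60,-1),(60,-79),(28,-62.5),(110,-40)):print(p,c+M@p)
E
```

```text
keepR [[599.2 208.3  37. ]] keepL [[598.6 247.6  37. ]] blkR [[565.5 201.1  32. ]] endface [[649.3 232.1  34. ]] outerR [[628.4 186.7  34. ]] outerL [[627.2 266.2  34. ]]
front [[568.6 220.6  32. ]]
(60, -21) [594.80421757 245.89026746]
(60, -59) [595.36659704 207.89442914]
(60, -1) [594.50822838 265.8880771 ]
(60, -79) [595.66258624 187.8966195 ]
(28, -62.5) [563.42189973 203.92122975]
(110, -40) [645.07993141 227.63232129]
```

View pics/p1.png

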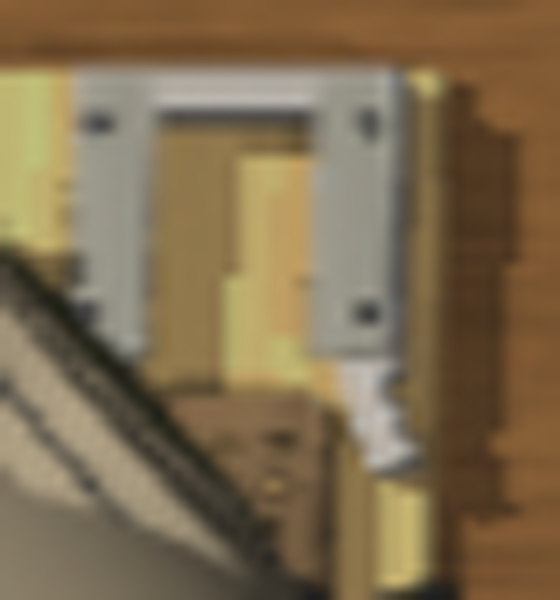

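Emit:
step_arm(rows=[[5,0,0,0],[10,0,0,0],[15,0,0,0],[20,0,0,0]])

```text
t: 13.95
position: [510.6, 225.7, 15.0]
orientation: [1.0, 0.007, -0.0, 0.0]
force: [-3.2, 0.1, 2.1]
opening: 0.519
```

Emit:
step_arm(rows=[[4,0,0,0],[8,0,0,0],[12,0,0,0],[14,0,0,0],[14,0,0,0]])

```text
t: 14.45
position: [524.7, 225.8, 14.9]
orientation: [1.0, 0.007, 0.0, -0.0]
force: [0.8, 0.9, -0.2]
opening: 0.524
```

```bash
python3 - <<'E'
from h import *
s=pic('scene','s13');t=pic('top','t13')
go([529.5,225.9,15],-89.15)
cv2.imwrite('pics/q1.png',cv2.resize(t[150:210,225:285],None,fx=9,fy=9,interpolation=cv2.INTER_CUBIC))
cv2.imwrite('pics/q2.png',cv2.resize(s[170:260,200:300],None,fx=6,fy=6,interpolation=cv2.INTER_CUBIC))
E
```

```text
t 14.55 pos [524.6 225.8  15. ] yaw -89.2 tilt 0.04 F [0.7 0.5 0.1] op 44.9 J [-0.12  0.47 -0.45  1.8   0.25  0.93 -2.23]
  shift [ 4.9 -0.   0. ] len 4.9 turn -0.0
```

View pics/q1.png

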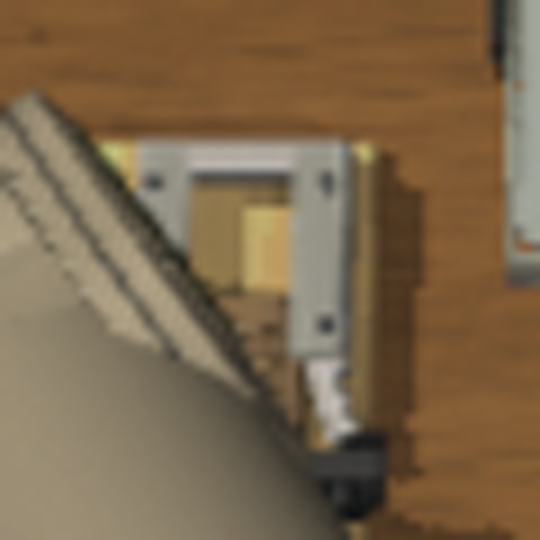

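View pics/q2.png

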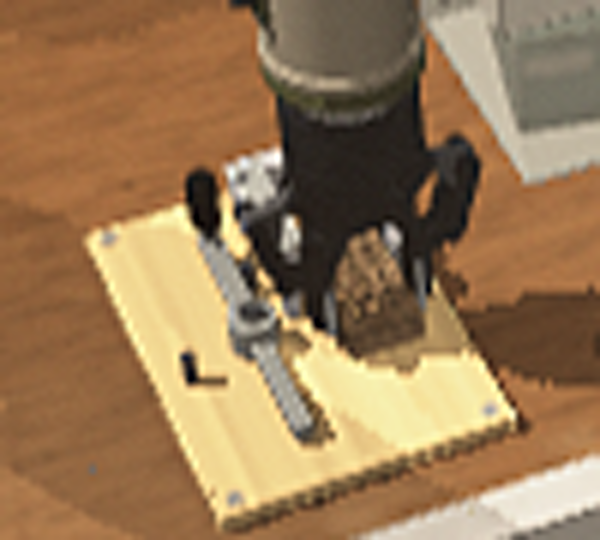

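Emit:
step_arm(rows=[[0,0,0,0],[0,0,0,0],[0,0,-30,0],[-20,0,-60,0],[-55,0,-60,0]], gripper=60)

```text
t: 15.05
position: [472.0, 226.2, 78.7]
orientation: [1.0, 0.007, 0.003, -0.001]
force: [0.4, 1.0, 0.3]
opening: 0.702
```

Emit:
step_arm(rows=[[0,0,0,0],[0,0,0,0],[0,0,0,0],[0,0,0,0]], gripper=0)

```text
t: 15.45
position: [469.8, 224.9, 74.7]
orientation: [1.0, 0.007, -0.0, -0.0]
force: [-0.6, -0.7, -0.4]
opening: 0.021
```

```bash
python3 - <<'E'
from h import *
s=pic('scene','s14')
go([474,225.1,18],-89.15)
cv2.imwrite('pics/r2.png',cv2.resize(s[170:260,200:300],None,fx=7,fy=6,interpolation=cv2.INTER_CUBIC))
E
```

```text
t 15.5 pos [469.7 225.   74.7] yaw -89.2 tilt 0.02 F [-0.7  0.8 -0.5] op 0.2 J [-0.09  0.3  -0.5   1.89  0.17  1.   -2.22]
  shift [ 4.3 -0.1 56.7] len 56.8 turn -0.001
```

View pics/r2.png

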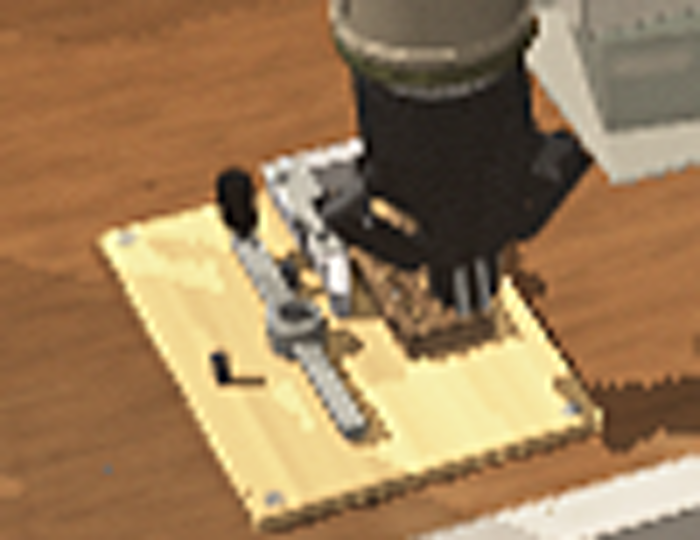

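```bash
python3 - <<'E'
from h import *
print(onz('scene',[[200+415/7-.4,170+355/6-.4]],12))
E
```

```text
[[500.88669625 242.98554637  12.        ]]
```

Emit:
step_arm(rows=[[-2,0,20,0],[-2,0,38,0],[-2,0,50,0],[-2,0,56,0],[-2,0,56,0]])

```text
t: 16.0
position: [467.0, 224.9, 18.4]
orientation: [1.0, 0.007, -0.001, 0.0]
force: [0.5, -0.8, -0.8]
opening: 0.002
```

Emit:
step_arm(rows=[[6,0,0,0],[12,0,0,0],[18,0,0,0],[24,0,0,0],[24,0,0,0]])

```text
t: 16.5
position: [492.3, 225.3, 19.2]
orientation: [1.0, 0.007, 0.0, -0.0]
force: [0.2, -0.1, -0.5]
opening: 0.005
```

```bash
python3 - <<'E'
from h import *
s=pic('scene','s15')
go([534,226,18],-89.15)
cv2.imwrite('pics/u2.png',cv2.resize(s[170:260,200:300],None,fx=7,fy=6,interpolation=cv2.INTER_CUBIC))
E
```

```text
t 16.55 pos [491.7 225.4  19. ] yaw -89.2 tilt 0.02 F [-0.2 -0.6  0.8] op 0.3 J [-0.11  0.42 -0.47  1.87  0.23  0.91 -2.25]
  shift [42.3 -0.   1.1] len 42.3 turn -0.0
```

View pics/u2.png

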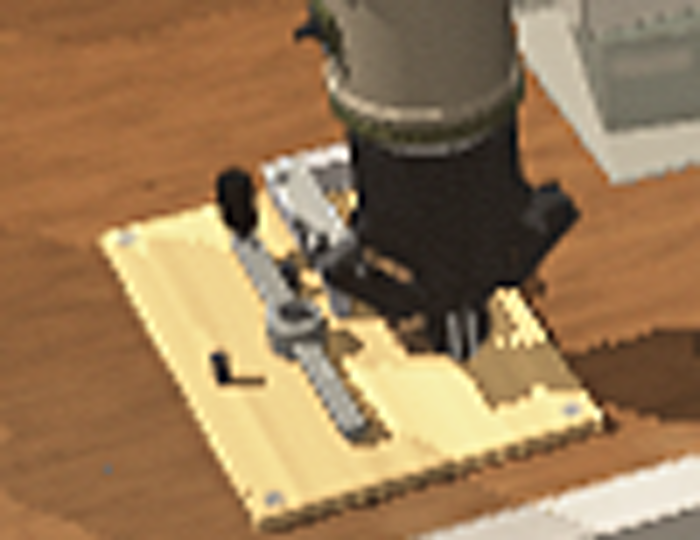

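Emit:
step_arm(rows=[[6,0,0,0],[12,0,0,0],[18,0,0,0],[24,0,0,0],[30,0,0,0]])

```text
t: 17.05
position: [521.8, 225.9, 19.0]
orientation: [1.0, 0.007, -0.0, 0.0]
force: [-0.8, 0.0, 0.6]
opening: -0.003
```

Emit:
step_arm(rows=[[2,0,0,0],[4,0,0,0],[6,0,0,0],[8,0,0,0],[8,0,0,0]])

```text
t: 17.55
position: [529.6, 225.9, 19.0]
orientation: [1.0, 0.007, 0.0, 0.0]
force: [-0.2, 0.0, 1.1]
opening: -0.001
```

Emit:
step_arm(rows=[[1,0,0,0],[2,0,0,0],[3,0,0,0],[4,0,0,0],[4,0,0,0]])

```text
t: 18.05
position: [533.4, 226.0, 19.0]
orientation: [1.0, 0.007, 0.0, -0.0]
force: [-1.1, 0.0, 0.2]
opening: -0.003
```

Emit:
step_arm(rows=[[1,0,0,0],[2,0,0,0],[2,0,0,0]])

```text
t: 18.35
position: [535.0, 226.1, 18.9]
orientation: [1.0, 0.007, -0.0, 0.0]
force: [-2.3, -0.1, 1.8]
opening: 0.002
```

```bash
python3 - <<'E'
from h import *
s=pic('scene','s16');t=pic('top','t16')
go([534,226,18],-89.15)
cv2.imwrite('pics/v1.png',cv2.resize(t[150:210,225:285],None,fx=9,fy=9,interpolation=cv2.INTER_CUBIC))
cv2.imwrite('pics/v2.png',cv2.resize(s[170:260,200:300],None,fx=7,fy=6,interpolation=cv2.INTER_CUBIC))
E
```

```text
t 18.45 pos [535.  226.1  18.9] yaw -89.1 tilt 0.02 F [-3.3  0.2  1.3] op -0.2 J [-0.11  0.49 -0.45  1.77  0.25  0.94 -2.22]
  shift [-1.   0.   0.9] len 1.4 turn 0.0
```

View pics/v1.png

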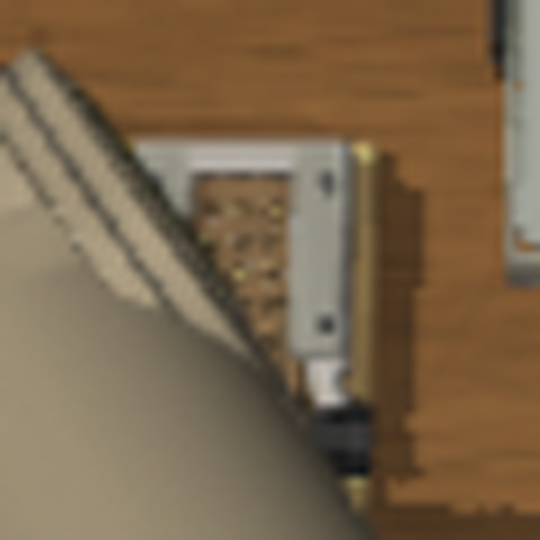

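View pics/v2.png

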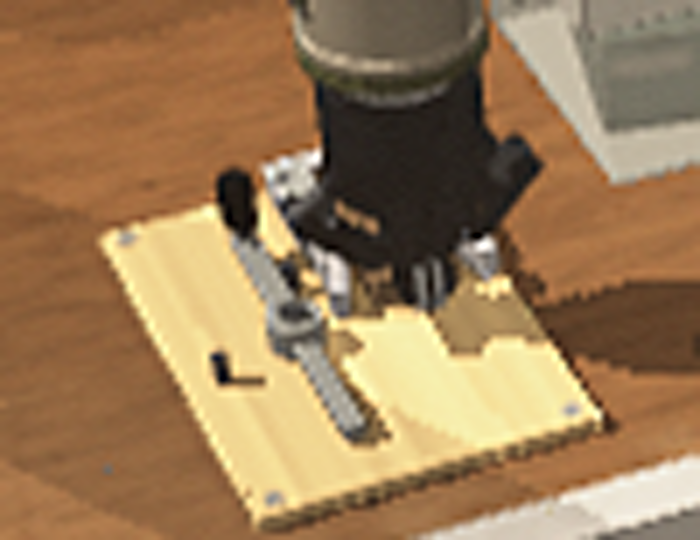

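Seen from the top, the block's front is at the end stop and contact is beginning (3 N). I'll push gently until the force rises clearly.

Emit:
step_arm(rows=[[1,0,0,0],[2,0,0,0],[2,0,0,0],[2,0,0,0]])

```text
t: 18.85
position: [535.1, 226.1, 18.7]
orientation: [1.0, 0.008, -0.002, 0.001]
force: [-11.9, -2.6, 8.1]
opening: 0.001
```

Emit:
step_arm(rows=[[1,0,0,0],[2,0,0,0],[2,0,0,0],[2,0,0,0]])

```text
t: 19.25
position: [535.2, 226.2, 18.4]
orientation: [1.0, 0.008, -0.004, 0.001]
force: [-20.9, -2.6, 15.5]
opening: -0.001
```

Emit:
step_arm(rows=[[-6,0,0,0],[-20,0,0,0],[-45,0,-20,0],[-60,0,-60,0],[-60,0,-110,0]])

```text
t: 19.75
position: [476.7, 224.9, 128.7]
orientation: [1.0, 0.008, -0.001, 0.001]
force: [1.8, -0.7, 0.8]
opening: 0.001
```

Emit:
step_arm(rows=[[-20,0,-20,0],[-60,0,-30,0],[-80,0,-30,0]], gripper=30)

```text
t: 20.05
position: [398.4, 224.7, 160.7]
orientation: [1.0, 0.008, 0.002, -0.0]
force: [-0.2, 0.4, -1.7]
opening: 0.348
```

```bash
python3 - <<'E'
from h import *
s=pic('scene','s17');t=pic('top','t17')
go([608.5,292,130],-89.15)
cv2.imwrite('pics/w1.png',cv2.resize(t[150:210,225:285],None,fx=9,fy=9,interpolation=cv2.INTER_CUBIC))
cv2.imwrite('pics/w2.png',cv2.resize(s[170:260,200:300],None,fx=7,fy=6,interpolation=cv2.INTER_CUBIC))
E
```

```text
t 20.15 pos [398.  224.3 159.7] yaw -89.1 tilt 0.15 F [0.2 0.4 0.3] op 30.0 J [-0.06  0.05 -0.56  1.96  0.03  1.14 -2.19]
  shift [211.5 -64.2  30.2] len 223.1 turn 0.002
```

View pics/w1.png

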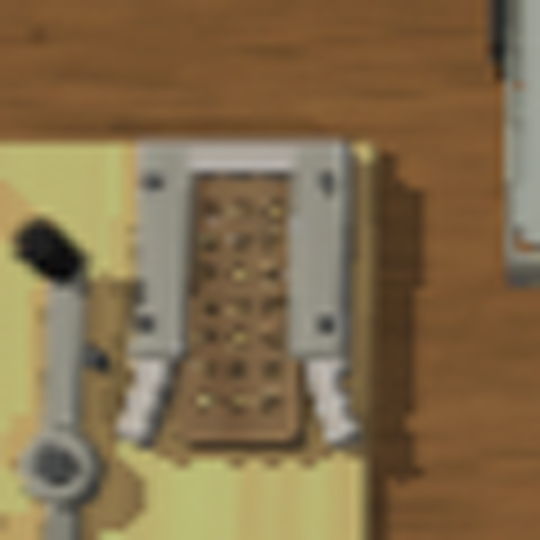

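View pics/w2.png

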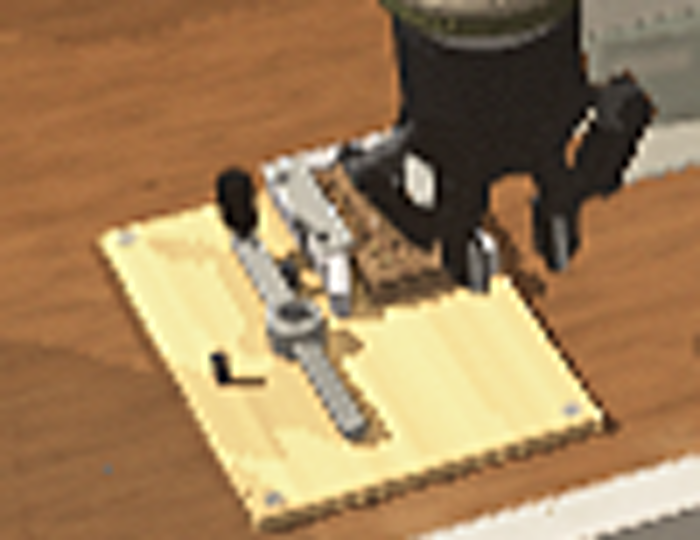

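The block is home: its front edge is at the stop and its rear is level with the rail mouths. Next I go back to the knob to close the latch.

Emit:
step_arm(rows=[[42,-13,3,0],[84,-26,6,0],[126,-39,10,0],[168,-52,14,0],[205,-64,20,0]], gripper=40)

```text
t: 20.65
position: [606.7, 290.7, 138.0]
orientation: [1.0, 0.006, 0.001, 0.0]
force: [-0.8, 0.1, 1.4]
opening: 0.468
```

Emit:
step_arm(rows=[[5,0,5,0],[5,0,5,0],[5,0,5,0]])

```text
t: 20.95
position: [607.9, 291.0, 133.8]
orientation: [1.0, 0.007, -0.0, 0.0]
force: [-0.1, 0.0, -0.3]
opening: 0.464
```

```bash
python3 - <<'E'
from h import *
s=pic('scene','s18')
go([608.5,292,46],-89.15)
cv2.imwrite('pics/x2.png',cv2.resize(s[150:240,190:290],None,fx=7,fy=6,interpolation=cv2.INTER_CUBIC))
E
```

```text
t 21.0 pos [607.8 291.  134.4] yaw -89.1 tilt 0.02 F [0.2 0.1 0.5] op 39.7 J [-0.17  0.55 -0.48  1.41  0.26  1.24 -2.23]
  shift [ 0.7 -1.  88.4] len 88.4 turn 0.0
```

View pics/x2.png

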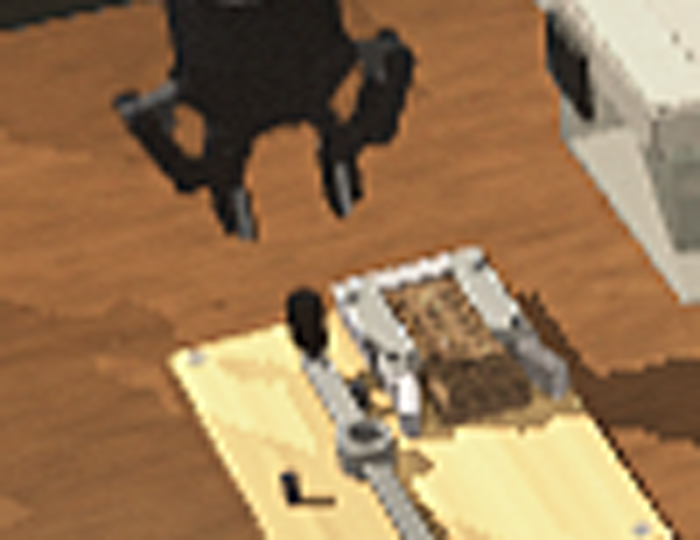

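Emit:
step_arm(rows=[[0.7,-1,25,0],[0.7,-1,50,0],[0.7,-1,70,0],[0.7,-1,84,0],[0.7,-1,87,0]])

```text
t: 21.5
position: [608.1, 291.6, 46.1]
orientation: [1.0, 0.007, -0.001, 0.001]
force: [0.9, 0.3, -0.2]
opening: 0.47
```

Emit:
step_arm(rows=[[0,0,0,0],[0,0,0,0],[0,0,0,0],[0,0,0,0]], gripper=22)

```text
t: 21.9
position: [609.4, 292.4, 47.8]
orientation: [1.0, 0.007, 0.001, -0.0]
force: [0.9, 0.3, -0.2]
opening: 0.257
```

```bash
python3 - <<'E'
from h import *
s=pic('scene','s19')
go([608.5,292,46],-89.15)
cv2.imwrite('pics/y2.png',cv2.resize(s[150:240,190:290],None,fx=7,fy=6,interpolation=cv2.INTER_CUBIC))
E
```

```text
t 21.95 pos [609.3 292.3  47.6] yaw -89.2 tilt 0.05 F [-0.2  0.5 -0.1] op 22.0 J [-0.19  0.63 -0.46  1.48  0.3   1.1  -2.26]
  shift [-0.8  0.3  1.6] len 1.8 turn -0.0
```

View pics/y2.png

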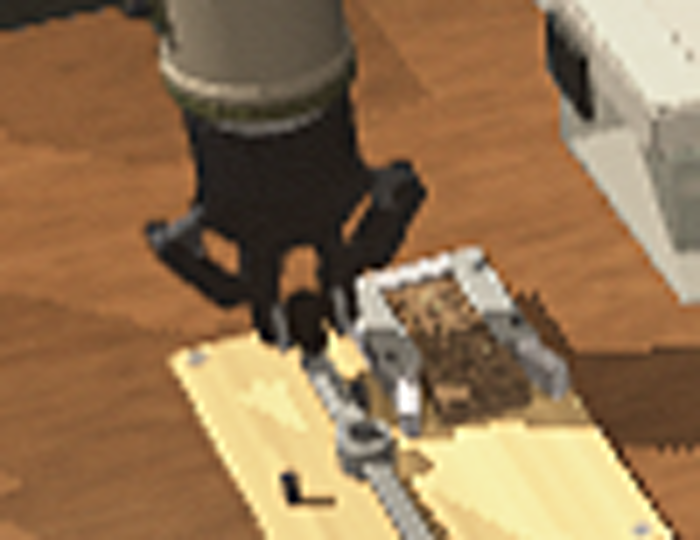

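Emit:
step_arm(rows=[[-0.6,-9.7,0,-0.13],[-2.5,-19.3,0,-0.26],[-5.7,-28.5,0,-0.39],[-9.9,-37.3,0,-0.52],[-15.3,-45.4,0,-0.65]])

```text
t: 22.45
position: [593.5, 337.3, 47.3]
orientation: [0.944, 0.329, 0.0, 0.0]
force: [-0.1, -0.5, 0.8]
opening: 0.257
```

Emit:
step_arm(rows=[[-0.6,-9.7,0,-0.13],[-2.5,-19.3,0,-0.26],[-5.7,-28.5,0,-0.39],[-9.9,-37.3,0,-0.52],[-15.3,-45.4,0,-0.65]])

```text
t: 22.95
position: [553.2, 363.7, 47.3]
orientation: [0.79, 0.613, 0.0, 0.0]
force: [1.1, -0.4, 0.3]
opening: 0.259
```

```bash
python3 - <<'E'
from h import *
s=pic('scene','s20')
go([532.5,366.5,46],0.85)
cv2.imwrite('pics/z2.png',cv2.resize(s[150:240,190:290],None,fx=7,fy=6,interpolation=cv2.INTER_CUBIC))
E
```

```text
t 23.0 pos [551.5 364.5  47.2] yaw -13.9 tilt 0.0 F [-0.3  1.4  0.9] op 22.0 J [-0.13  0.68 -0.73  1.51  0.48  1.14 -1.2 ]
  shift [ -2.6 -18.9   1.2] len 19.1 turn -0.257
```

View pics/z2.png

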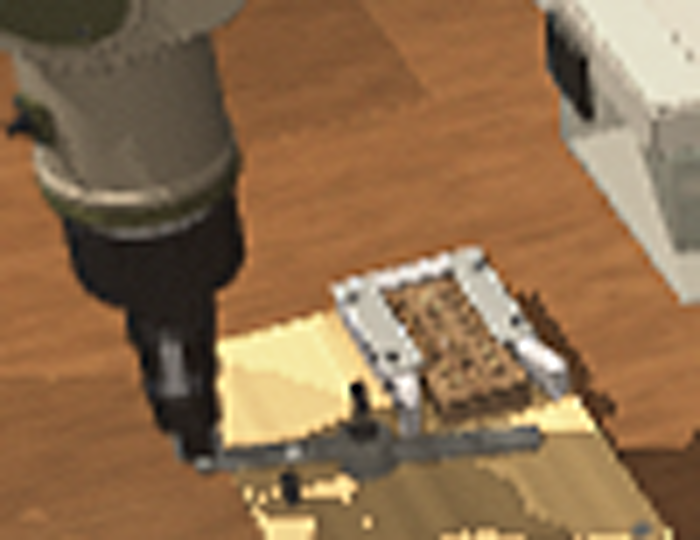

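Emit:
step_arm(rows=[[-0.6,-9.5,0,-0.12],[-2.3,-18.5,0,-0.25],[-2.6,-20,0,-0.26],[-2.6,-21,0,-0.26],[-2.6,-21,0,-0.26]])

```text
t: 23.5
position: [532.5, 366.3, 47.1]
orientation: [0.707, 0.707, 0.0, 0.0]
force: [0.3, -0.3, 0.0]
opening: 0.256
```

Emit:
step_arm(rows=[[0,-1,0,0],[0,-2,0,0],[0,-2,0,0]])

```text
t: 23.8
position: [531.8, 366.3, 47.2]
orientation: [0.707, 0.708, 0.001, 0.001]
force: [7.9, 2.5, -2.9]
opening: 0.26
```

Emit:
step_arm(rows=[[0,-1,0,0],[0,-2,0,0],[0,-2,0,0]])

```text
t: 24.1
position: [531.6, 366.3, 47.4]
orientation: [0.707, 0.707, 0.003, 0.001]
force: [14.2, 5.6, -8.2]
opening: 0.257
```

Emit:
step_arm(rows=[[0,2,0,0],[0,5.5,0,0],[0,5.5,0,0],[0,5.5,-20,0],[0,5.5,-60,0]])

```text
t: 24.6
position: [531.8, 365.0, 104.5]
orientation: [0.706, 0.708, -0.003, -0.001]
force: [1.1, 0.8, 0.4]
opening: 0.258
```

Emit:
step_arm(rows=[[0,0,-45,0],[0,0,-90,0],[-50,0,-90,0],[-100,0,-90,0],[-140,0,-90,0]])

```text
t: 25.1
position: [533.7, 223.9, 196.9]
orientation: [0.706, 0.708, -0.0, 0.0]
force: [0.3, -0.6, -0.3]
opening: 0.258
```

Emit:
step_arm(rows=[[-45,0,0,0],[-90,0,0,0],[-135,0,0,0],[-180,0,0,0],[-220,0,0,0]])

```text
t: 25.6
position: [534.3, 4.2, 197.0]
orientation: [0.706, 0.708, -0.0, 0.0]
force: [0.1, 0.4, 1.3]
opening: 0.26
```

```bash
python3 - <<'E'
from h import *
s=pic('scene','s21');t=pic('top','t21')
go([532.5,366.5,46],0.85)
cv2.imwrite('pics/aa1.png',cv2.resize(t[150:250,190:300],None,fx=6,fy=6,interpolation=cv2.INTER_CUBIC))
cv2.imwrite('pics/aa2.png',cv2.resize(s[160:260,195:295],None,fx=6,fy=6,interpolation=cv2.INTER_CUBIC))
E
```

```text
t 25.7 pos [ 5.346e+02 -2.000e-01  1.965e+02] yaw -0.3 tilt 0.16 F [-0.1  0.5  0. ] op 22.0 J [ 0.63  0.25 -0.82  1.71  0.19  1.26 -0.24]
  shift [367.1  -3.8 149.6] len 396.4 turn -0.02
```

View pics/aa1.png

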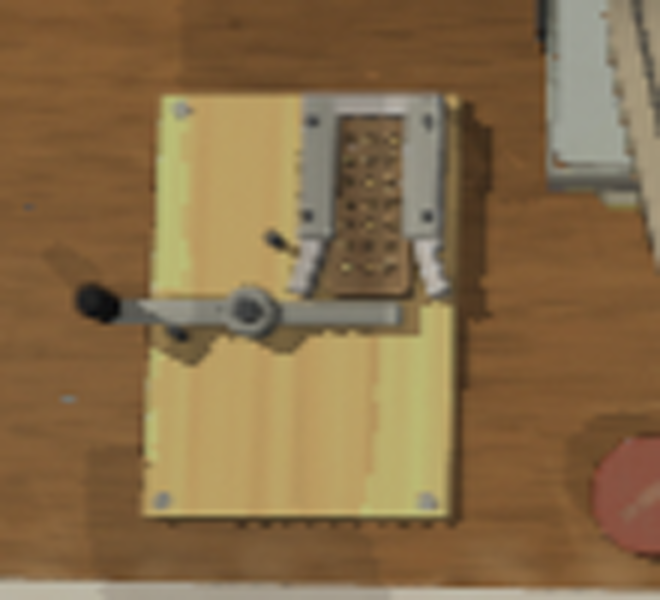

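View pics/aa2.png

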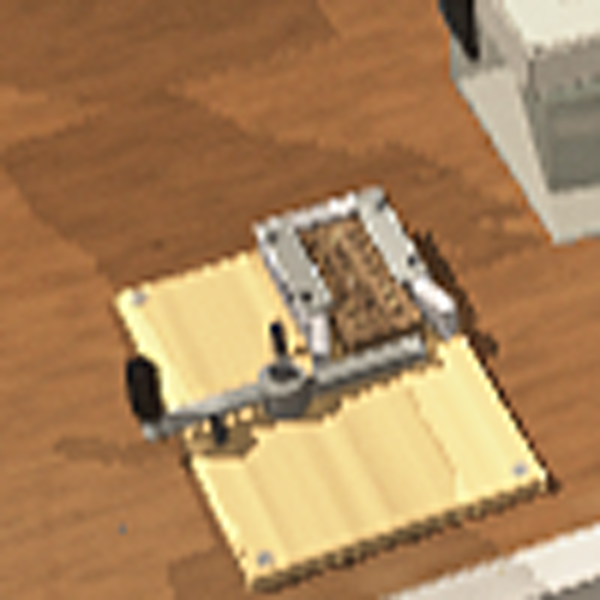

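View pics/t21.png

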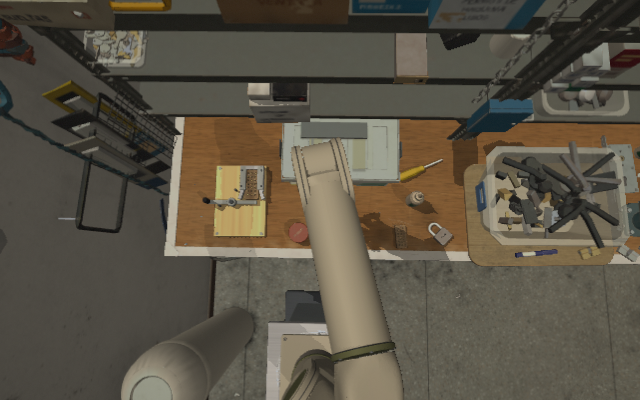

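The block is home, the gate is closed behind it, and the tin at (298,232), bottle at (416,199) and padlock at (440,233) are unmoved. The arm is clear and reads about 0 N, so I'm handing in.

Emit:
step_arm(rows=[[0,0,0,0],[0,0,0,0]])

```text
t: 25.9
position: [534.7, 8.0, 197.1]
orientation: [0.705, 0.709, 0.0, -0.0]
force: [-0.2, 1.0, -0.1]
opening: 0.255
```

```bash
python3 -c "
from cell import hand_in
print(hand_in())"
```

```text
the job is handed in; nothing more can be done
None
```

The job is done and handed in at about 26 s of robot time. I turned the latch to its open stop, set the larger block pins-up on the board and slid it under the keepers. I then pushed it against the end stop and turned the latch back to its closed stop.

- **Block home:** the block stopped moving under a 21 N push. The last pictures show it flush with the end stop, its rear level with the mouth of the rails.
- **Latch:** it reached both stops, at 8 N when opening and 14 N when closing. In the last pictures the gate lies across the channel just behind the block.
- **Bystanders:** the tin, the oil bottle and the padlock are at the same pixel positions as at the start, judged by eye.
- **Arm:** it was clear of everything, with the tool force about 0 N, when I handed in.
- **Disagreement:** before the first reach the two cameras differed by up to 9 mm along x on the block's position. I used a value between them, and the grasps came out right. No check failed.

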